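# Brush out the bowl cutter and undo its blade cap

## Task

Clean down the right-hand one of the two bowl cutters (the one nearer the brush stand): take the long blue brush from its stand, brush the bowl out by moving it up and down inside beside the hub, three times down to just above the knives and nearly up to the rim in between, and stand the brush back in its stand. Then undo the black cap that holds the blade - nobody remembers whether this one has a left-hand or a right-hand thread, so try which way it loosens and turn it until it is free before lifting - and finish while still holding the cap in the gripper, lifted at least 6 cm clear above its seat. Do not touch the left-hand cutter, and leave the other things on the bench where they are.

Things in the scene. Friction and masses are not known exactly. Their poses are not given: they have to be found in the camera images.
- cutter_a: one of two identical bowl cutters (small food choppers), fixed to the bench: white motor base 182 x 152 x 75 mm, three buttons on its front (own -x side), open steel bowl on top with a loop handle at the back, rim 160 mm above the bench. Origin: under the bowl's axis at bench height, z up. One of the two has a right-hand, the other a left-hand cap thread; nothing outside shows which, and it is not tied to the place
- cutter_b: one of two identical bowl cutters (small food choppers), fixed to the bench: white motor base 182 x 152 x 75 mm, three buttons on its front (own -x side), open steel bowl on top with a loop handle at the back, rim 160 mm above the bench. Origin: under the bowl's axis at bench height, z up. One of the two has a right-hand, the other a left-hand cap thread; nothing outside shows which, and it is not tied to the place
- cutter_a_bowl (a point): centre of cutter_a's bowl floor, 86 mm above the bench, axes as the cutter's. Bowl 74 mm deep inside, inner radius 58 mm at the floor, 62 mm above. Blade hub in the middle: radius 19 mm at the foot, 14.5 mm above, 21.5 mm near the top; knife tops 9 mm above the floor. The ring between hub and wall is free for the brush from 10 mm above the floor up
- cutter_b_bowl (a point): centre of cutter_b's bowl floor, 86 mm above the bench, axes as the cutter's. Bowl 74 mm deep inside, inner radius 58 mm at the floor, 62 mm above. Blade hub in the middle: radius 19 mm at the foot, 14.5 mm above, 21.5 mm near the top; knife tops 9 mm above the floor. The ring between hub and wall is free for the brush from 10 mm above the floor up
- cap_a_mid (a point): centre of the round ribbed black blade cap on cutter_a: 50 mm across, 32 mm high, about 90 g, bright disc on top. While on, this point is 103 mm above the bowl floor (189 mm above the bench) on the bowl's axis, its underside 13 mm above the rim. z up; x turns with the cap, within 0.2 rad of the cutter's x while done up
- cap_b_mid (a point): centre of the round ribbed black blade cap on cutter_b: 50 mm across, 32 mm high, about 90 g, bright disc on top. While on, this point is 103 mm above the bowl floor (189 mm above the bench) on the bowl's axis, its underside 13 mm above the rim. z up; x turns with the cap, within 0.2 rad of the cutter's x while done up
- cap_a: the cap of cutter_a, origin mid-underside. Hidden part-turn thread of unknown hand: the tightening way it meets a hard stop within 10 degrees; the loosening way it turns easily without rising, comes free some 60 degrees from done-up, meets a stop again at about 130, and between lifts straight off; before that it lifts only 1 to 3 mm
- cap_b: the cap of cutter_b, origin mid-underside. Hidden part-turn thread of unknown hand: the tightening way it meets a hard stop within 10 degrees; the loosening way it turns easily without rising, comes free some 60 degrees from done-up, meets a stop again at about 130, and between lifts straight off; before that it lifts only 1 to 3 mm
- brush_grip (a point): where to grip the long brush: on the axis of its straight round blue handle (18 mm diameter, from 106 to 203 mm above the tip), 155 mm above the tip; z points up the brush. In the stand it is about 165 mm above the bench
- brush_tip (a point): lower end of the brush, on its axis. Brush 205 mm long, 70 g: brush head 70 mm long, stiff core 23 mm diameter with a soft blue and white fringe 32 mm across that gives way, then a steel stem 8 mm thick
- brush: the long brush; origin at its lower end, z up the brush
- brush_stand: fixed steel brush stand: dark round foot 88 mm across and an upright tube of 17.5 mm inner radius that widens to a 25 mm inner radius mouth 122 mm above the bench; origin under the tube at bench height. The tip of the standing brush is 10 mm above the bench; once let go it may lean up to 10 degrees
- scrubber: blue hand scrubber, 59 x 132 x 72 mm, a bystander standing loose; origin under its middle
- timer: white kitchen timer, 68 x 68 x 50 mm, a bystander standing loose; origin under its middle
- pepper_mill: wooden pepper mill, 58 x 58 x 160 mm, a bystander standing loose; origin under its middle
Not all that is in view belongs to the job. Leave any green or pink look-alike of the cap_a alone.

How it is judged:
By the outcome, as a careful person would: the job done as asked, in the order asked, and still so for the second after the job is handed in, while the arm keeps its last pose, push and grip.
It also fails if it takes over 59 s, if anything falls off the work surface, if the arm or the gripper's body presses on something with over 40 N, if the wrist force passes 120 N, or if a joint passes its speed limit or range.

## Robot

A 7-joint arm with a two-finger parallel gripper is mounted at the origin on a cart in front of the work surface, level with it; the furniture and walls round the work are solid. World frame = base frame: x ahead of the robot, y to its left, z up, the work surface at z = 0. Lengths are in mm, angles in rad, forces in N, time in s.
With the tool pointing down it reaches from about 400 to 850 mm from the base axis. Payload 10.4 kg.
Tool frame: the origin (TCP) lies between the finger pads; the fingertips stand 11 mm ahead of it and the grasp point (between the pads) lies 8 mm behind it (bot.finger_overhang is the z of the fingertips in the tool frame, in mm); z points along the fingers, y is the line along which they close (so a half turn about z gives the same grasp; the last joint's range is limited). The gripper opens to 85 mm and grips with 20 to 120 N. Pads are 22 mm wide; open, the fingers measure 114 mm over their backs; the gripper's body (76 mm by 85 mm) begins 54 mm behind the grasp point. The pads swing forward as they close: fully open they stand 13 mm farther back than shut.
Start: joints at [-1.358, 0.332, -0.065, 1.46, 0.022, 1.35, -0.088], TCP at [145.998, 607.729, 242.338] pointing down, gripper open.
Joint ranges: [-2.6, 2.6], [-0.5, 2.12], [-1.47, 1.34], [0.16, 2.42], [-1.27, 4.41], [0.06, 2.06], [-2.6, 2.6]. Speed limits (rad/s): [2.22, 2.22, 2.79, 2.79, 3.14, 3.14, 3.14].

## Interface

Orientations are given as a unit quaternion [x, y, z, w].
In Python, from bench import get_obs, viewer, order, bot gives the robot as it stands.
- The arm moves only by the shell command python3 -m crank 'ROWS' [FORCE]. ROWS is text: rows parted by semicolons, each of 7 numbers parted by spaces: the turn, a rotation vector about the tool's x, y, z in rad, then the shift along the tool's x, y, z in units of 50 mm (1.0 is 50 mm), then the finger opening in mm, from 0 to 85.4. In form: ax ay az x y z gripper; .... A call has 1 to 20 rows; each row shifts and turns the commanded pose from where the row before left it, along the tool's axes as they then stand; what a row does not reach is not made up. A row lasts 1/10 s, in which the tool goes at most 50 mm and 8.59 degrees, less where a joint would pass 70% of its speed; a pose out of reach is approached as far as the arm can. A call is refused whole if a number of a shift passes 1 or a number of a turn 0.15, either way. A call with a gripper value outside its range is refused whole. The fingers move at their own pace and stop on an object; FORCE is the grip in N (left out, the last holds). Time passes only in rows, so rows that do not move let the fingers close. It gives the time, the measured TCP pose, the force, the opening and the grip force at its end, in the units of the state.
- get_obs(): the state, without advancing time (a new reading comes with each control period).
- viewer.get_image(name): name is "scene" or "side" or "wrist"; returns a dict with "frame" (420x560x3 uint8, blue, green, red), "mtx" (3x3 intrinsics, pixels), "R" (3x3) and "t" (3): a world point X has camera coordinates R X + t. Camera axes: x right, y down, z forward; pixel columns grow to the right and rows downward; lengths in mm; the calibration is good to about 2 mm. The wrist camera is an equidistant fisheye: a pixel r from the principal point sees the ray r / f radians off the axis. A picture is of the moment at which its call begins. There is no depth.
- order.sign_off(): hands the job in; it is judged then, once.
The state is a dict: "time_s": time; "q": joint angles; "qvel": joint speeds; "joint_efforts": joint torques, N m; "eef_pos": TCP position; "eef_rot": TCP orientation; "wrist_force": force on the tool from outside, world axes, zero at the start; "ft_torque": the same for the moment, N m; "width": finger opening in mm; "grasp_force": force on a finger pad.
Only numpy, scipy, OpenCV 4.12 (cv2) and the standard library are available. Lean on these libraries where they do the work, as an engineer would, in place of code of your own. Each camera call takes 0.05 s, during which the arm holds its last target. There are 200 camera calls.

## Working session

There is one attempt and no reset: what is moved stays moved. The work goes in short steps, Python scripts to look and compute and a shell command to move; the robot and the scene stay as the last step left them, time stands still between calls to the robot, and variables do not carry over. Pictures are saved under pics/ and viewed, at most 10 in all, crops included, and the job is handed in when it is done.

```bash
mkdir -p pics; ls; python3 - <<'E'
from bench import get_obs, viewer, order, bot
import cv2,numpy as np
o=get_obs();print({k:np.round(v,3).tolist() for k,v in o.items()}, bot.finger_overhang)
for n in("scene","side"):
    d=viewer.get_image(n);cv2.imwrite(f"pics/{n}0.png",d["frame"]);print(n,d["mtx"].tolist(),np.round(d["R"],4).tolist(),np.round(d["t"],1).tolist())
E
```

```text
pics
{'time_s': 0.0, 'q': [-1.358, 0.333, -0.065, 1.461, 0.022, 1.35, -0.088], 'qvel': [-0.002, 0.001, -0.001, -0.001, 0.001, -0.001, 0.001], 'joint_efforts': [-0.0, -62.545, 0.049, -39.161, 0.016, 0.01, -0.0], 'eef_pos': [145.949, 607.34, 241.496], 'eef_rot': [0.118, 0.993, -0.001, -0.0], 'wrist_force': [-0.382, -0.62, -1.278], 'ft_torque': [-0.001, -0.009, -0.001], 'grasp_force': 0.0, 'width': 85.467} 11.0
scene [[495.6725987868028, 0.0, 279.7498970888502], [0.0, 495.6725987868028, 214.07862082045145], [0.0, 0.0, 1.0]] [[-0.9019, -0.4319, -0.0078], [-0.2915, 0.6217, -0.727], [0.3188, -0.6534, -0.6866]] [473.8, 296.8, 1044.8]
side [[476.14512258846753, 0.0, 269.73674533902545], [0.0, 476.14512258846753, 217.92615654906342], [0.0, 0.0, 1.0]] [[0.995, -0.0958, -0.0276], [-0.0632, -0.3921, -0.9177], [0.0771, 0.9149, -0.3962]] [-560.2, 121.9, 1212.9]
```

View pics/scene0.png

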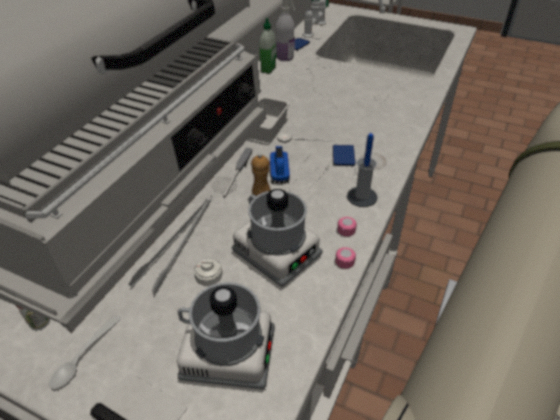

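View pics/side0.png

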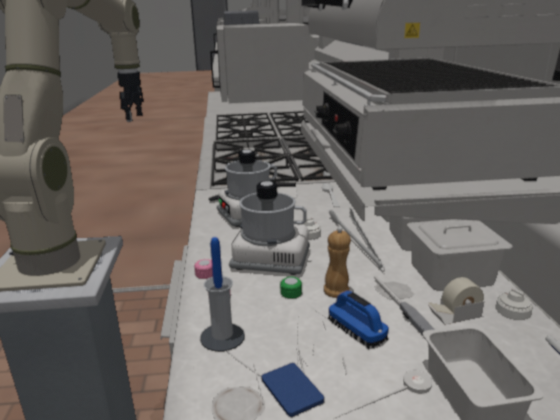

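The scene view shows the right-hand cutter at (278,230), with its black cap at (277,200), and the brush at (369,150) in its stand at (364,190). The left cutter's cap is at (223,300).

In the side view the right cutter's cap is at (266,190), the left cap at (247,156) and the brush handle at (217,262).

Look-alikes:
- **Black caps:** there are two; I want the nearer one, at side (266,190).
- **Pink caps:** (346,226) and (345,257) in scene. Leave these.
- **Green cap:** (291,287) in side. Leave this too.
- **Other blue things:** the scrubber at (280,165) and the cloth at (344,155) in scene.

```bash
cat > h.py <<'E'
from bench import get_obs, viewer, order, bot
import cv2,numpy as np
from scipy.spatial.transform import Rotation as Ro
def P(d): return d["mtx"]@np.c_[d["R"],np.array(d["t"])]
def tri(da,pa,db,pb):
    X=cv2.triangulatePoints(P(da),P(db),np.array(pa,float).reshape(2,1),np.array(pb,float).reshape(2,1))[:,0];return X[:3]/X[3]
def proj(d,X):
    u=P(d)@np.r_[X,1];return u[:2]/u[2]
def plane(d,p,z):
    C=-d["R"].T@d["t"];r=d["R"].T@np.linalg.inv(d["mtx"])@[p[0],p[1],1];return C+r*(z-C[2])/r[2]
E
python3 - <<'E'
from h import *
S=viewer.get_image("scene");D=viewer.get_image("side")
def blobs(d,box,m):
    x0,y0,x1,y1=box;k=np.zeros(m.shape,np.uint8);k[y0:y1,x0:x1]=m[y0:y1,x0:x1]
    n,l,s,c=cv2.connectedComponentsWithStats(k)
    i=1+np.argmax(s[1:,4]);ys,xs=np.where(l==i)
    return xs,ys,s[i],c[i]
ends={}
for n,d,b,cb in(("scene",S,(350,125,385,170),(262,180,295,212)),("side",D,(200,230,232,290),(250,178,284,208))):
    f=d["frame"].astype(int)
    m=((f[...,0]-f[...,2]>50)).astype(np.uint8)
    xs,ys,s,c=blobs(d,b,m)
    vx,vy,x0,y0=cv2.fitLine(np.c_[xs,ys].astype(np.float32),cv2.DIST_L2,0,.01,.01).ravel()
    lin=lambda y:(x0+vx/vy*(y-y0),y)
    print(n,"brush",s,c,lin(ys.min()),lin(ys.max())); ends[n]=(lin(ys.min()),lin(ys.max()))
    xs,ys,s,c=blobs(d,cb,(f.max(2)<60).astype(np.uint8));print(" cap",s,c)
    (cx,cy),r=cv2.minEnclosingCircle(np.c_[xs,ys].astype(np.float32));print(cx,cy,r);ends[n]+=((cx,cy),)
for i in range(3):
    X=tri(S,ends["scene"][i],D,ends["side"][i]);print(X,proj(S,X)-ends["scene"][i],proj(D,X)-ends["side"][i])
a=S["frame"][120:290,220:390];b=D["frame"][145:350,190:330]
cv2.imwrite("pics/crop.png",np.hstack([cv2.resize(a,(395,395)),cv2.resize(b,(270,395))]))
E
```

```text
scene brush [350 147   4  16  44] [350.93181818 155.18181818] (np.float64(350.5732181769531), np.int64(147)) (np.float64(351.23066124587467), np.int64(162))
 cap [265 191  30  21 428] [279.38785047 203.0771028 ]
279.5 203.5 16.324926376342773
side brush [211 237  11  50 346] [215.98554913 261.33236994] (np.float64(214.08824020258248), np.int64(237)) (np.float64(217.90900193533957), np.int64(286))
 cap [256 178  28  30 453] [268.18101545 192.50993377]
272.3175964355469 192.367919921875 17.90402603149414
[ 452.13386795 -300.21420101  196.32223127] [6.14382709 1.92390362] [ 9.39374095 -2.63366552]
[ 456.37213344 -345.19541299  116.29155037] [6.56956104 1.85374051] [10.86365047 -2.66937235]
[559.55914922 -53.52165571 178.60780369] [-3.74122045 -2.25573636] [-3.93689963  1.94348574]
```

View pics/crop.png

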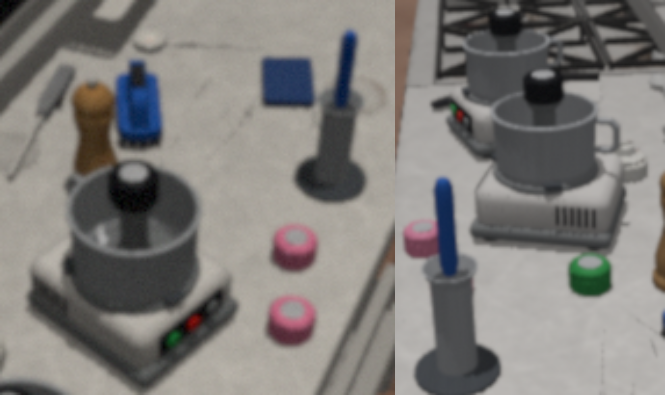

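The crop confirms the right cutter: black cap with its disc at scene (277,195) and side (267,184). The brush is alone in its stand. The scene brush mask had picked up the cloth by mistake, so I'll redo it with a tighter box.

```bash
python3 - <<'E'
from h import *
S=viewer.get_image("scene");D=viewer.get_image("side")
E={}
for n,d,b in(("scene",S,(358,128,380,175)),("side",D,(205,230,230,292))):
    f=d["frame"].astype(int);x0,y0,x1,y1=b
    ys,xs=np.where((f[...,0]-f[...,2]>35)[y0:y1,x0:x1]);xs=xs+x0;ys=ys+y0
    vx,vy,cx,cy=cv2.fitLine(np.c_[xs,ys].astype(np.float32),cv2.DIST_L2,0,.01,.01).ravel()
    E[n]=[(cx+vx/vy*(y-cy),y) for y in(ys.min(),ys.max())];print(n,E[n],len(xs))
for i in range(2):
    X=tri(S,E["scene"][i],D,E["side"][i]);print("brush",X,proj(S,X)-E["scene"][i],proj(D,X)-E["side"][i])
# disc centroids, cap disc
for n,d,c in(("scene",S,(277,195)),("side",D,(267,184))):
    f=d["frame"].astype(int).max(2);w=f[c[1]-5:c[1]+6,c[0]-7:c[0]+8];print(w[::2])
    ys,xs=np.where(w>110);p=(xs.mean()+c[0]-7,ys.mean()+c[1]-5);E[n].append(p);print(p,plane(d,p,205))
X=tri(S,E["scene"][2],D,E["side"][2]);print("cap",X)
# stand mouth & foot: side foot dark ellipse
for n,d,b in(("scene",S,(340,175,385,212)),("side",D,(195,315,250,352))):
    f=d["frame"].astype(int).max(2);x0,y0,x1,y1=b
    m=(f[y0:y1,x0:x1]<85).astype(np.uint8);c=max(cv2.findContours(m,0,1)[0],key=cv2.contourArea)
    e=cv2.fitEllipse(cv2.convexHull(c)+np.array([x0,y0]));print("foot",e,plane(d,e[0],4))
E
```

```text
scene [(np.float64(370.5328338153631), np.int64(133)), (np.float64(366.1841533191473), np.int64(165))] 131
side [(np.float64(214.10137974159557), np.int64(237)), (np.float64(217.95352548794585), np.int64(287))] 398
brush [ 436.02530618 -352.73442963  216.79456245] [-0.22255499 -0.07861836] [-0.35707088  0.09817979]
brush [ 435.55676579 -352.42986788  114.37963466] [-0.21566773 -0.07043829] [-0.34739332  0.086913  ]
[[ 74  74  81  88  96 107 116 114 114 111 102  92  89  92 105]
 [ 44  71 109 131 146 151 153 154 153 151 147 140 121  85  53]
 [ 51  96 132 148 156 152 154 156 156 158 158 155 140 101  58]
 [ 36  68 105 124 138 145 151 149 150 150 148 132 102  63  39]
 [ 22  30  38  55  68  78  89  89  85  78  72  60  37  31  23]
 [ 25  18  24  25  26  33  32  29  33  35  32  27  23  21  18]]
(np.float64(277.15492957746477), np.float64(193.70422535211267)) [554.62855198 -51.36157969 205.        ]
[[ 76  76  76  74  74  74  72  73  72  71  68  63  60  57  51]
 [ 69  75  88 100 107 114 116 117 117 112  94  70  45  28  26]
 [ 75 127 149 157 160 160 161 161 159 156 151 136  95  49  28]
 [ 43  68  87 105 121 124 124 125 116 101  85  69  49  33  26]
 [ 26  27  30  34  37  38  39  40  39  36  29  24  23  21  19]
 [ 15  17  15  18  19  20  21  21  20  18  17  16  16  15  15]]
(np.float64(266.23809523809524), np.float64(183.02380952380952)) [555.82677158 -46.8614104  205.        ]
cap [554.87407066 -50.57414554 205.98771058]
foot ((363.23370361328125, 190.26878356933594), (30.562593460083008, 34.33366012573242), 36.61539840698242) [ 439.14853263 -377.19967056    4.        ]
foot ((221.7274627685547, 332.73486328125), (37.540157318115234, 43.6912956237793), 78.77745819091797) [ 435.74891223 -341.83456047    4.        ]
```

```bash
cat > go.py <<'E'
# prints tool-frame shift (units of 50mm), yaw now, force; usage go.py x y z [tx ty tz yawdeg]
from h import *
import sys
o=get_obs();R=Ro.from_quat(o["eef_rot"]).as_matrix();p=np.array(o["eef_pos"])
print("t",round(o["time_s"],1),"p",p.round(1),"yaw_y",np.degrees(np.arctan2(R[1,1],R[0,1])).round(1),"z",R[:,2].round(3),"q7",np.round(o["q"][6],2),"F",np.round(o["wrist_force"],1),"T",np.round(o["ft_torque"],2),"w",np.round(o["width"],1),np.round(o["grasp_force"],1))
if len(sys.argv)>3: print("units",(R.T@(np.array(sys.argv[1:4],float)-p)/50).round(3), "rotvec to down",Ro.from_matrix(R.T@np.c_[np.r_[R[:2,0],0],np.r_[R[:2,1],0],[0,0,-1]]).as_rotvec().round(3))
E
python3 -m crank '0 0 0 0 -.43 -.72 85;0 0 0 0 -.43 -.72 85;0 0 0 0 -.43 -.72 85;0 0 .084 -.94 -.04 0 85;0 0 .084 -.94 -.04 0 85;0 0 .084 -.94 -.04 0 85;0 0 .084 -.94 -.04 0 85;0 0 .084 -.94 -.04 0 85;0 0 .084 -.94 -.04 0 85;0 0 .084 -.94 -.04 0 85;0 0 .084 -.94 -.04 0 85;0 0 .084 -.94 -.04 0 85;0 0 .084 -.94 -.04 0 85'
python3 go.py 436 -352 350
```

```text
time_s: 1.6
eef_pos: [493.8, 264.6, 350.2]
eef_rot: [0.514, 0.858, 0.0, 0.0]
wrist_force: [1.0, 1.1, -0.3]
width: 85.4
grasp_force: 0.0
t 1.6 p [493.8 264.6 350.2] yaw_y 28.2 z [ 0.  0. -1.] q7 -0.04 F [ 1.   1.1 -0.3] T [ 0.01 -0.06 -0.01] w 85.4 0.0
units [-1.0325e+01 -6.8410e+00  3.0000e-03] rotvec to down [ 0. -0.  0.]
```

```bash
python3 -m crank '0 0 .084 -.94 -.04 0 85;0 0 .084 -.94 -.04 0 85;0 0 .084 -.94 -.04 0 85;0 0 .084 -.94 -.04 0 85;0 0 .084 -.94 -.04 0 85;0 0 .084 -.94 -.04 0 85;0 0 .084 -.94 -.04 0 85;0 0 .084 -.94 -.04 0 85;0 0 .084 -.94 -.04 0 85;0 0 .084 -.94 -.04 0 85;0 0 .084 -.94 -.04 0 85;0 0 .084 -.94 -.04 0 85;0 0 .084 -.94 -.04 0 85;0 0 .084 -.94 -.04 0 85;0 0 0 0 0 0 85'
python3 go.py 436 -352 280
python3 - <<'E'
from h import *
d=viewer.get_image("wrist");cv2.imwrite("pics/w1.png",d["frame"]);print(d["mtx"],d["R"].round(3),d["t"].round(1))
E
```

```text
time_s: 3.1
eef_pos: [429.4, -358.6, 351.0]
eef_rot: [0.906, 0.424, -0.0, 0.001]
wrist_force: [-0.6, 0.1, -0.2]
width: 85.0
grasp_force: 0.0
t 3.1 p [ 429.4 -358.6  351. ] yaw_y -39.8 z [ 0.    -0.002 -1.   ] q7 0.05 F [-0.6  0.1 -0.2] T [-0.07  0.03  0.01] w 85.0 0.0
units [0.188 0.016 1.42 ] rotvec to down [ 0.001  0.001 -0.   ]
[[325.1922621    0.         285.02291424]
 [  0.         325.1922621  209.75418795]
 [  0.           0.           1.        ]] [[ 0.768 -0.64   0.   ]
 [-0.608 -0.729  0.315]
 [-0.201 -0.242 -0.949]] [-559.   -75.   483.5]
```

View pics/w1.png

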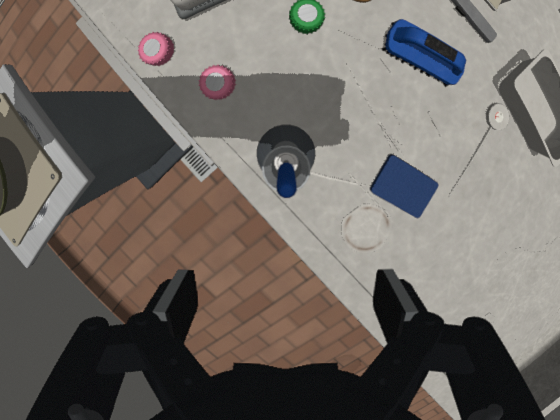

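The wrist view shows the brush top at about (287,192), between the fingers and in front of them. The stand mouth is around (285,163). I'll check the position with a fisheye ray.

```bash
cat >> h.py <<'E'
def fray(d,p,z):
    k=d["mtx"];a=np.array([(p[0]-k[0,2])/k[0,0],(p[1]-k[1,2])/k[1,1]]);th=np.hypot(*a)
    r=d["R"].T@np.r_[a/max(th,1e-9)*np.sin(th),np.cos(th)];C=-d["R"].T@d["t"];return C+r*(z-C[2])/r[2]
E
python3 - <<'E'
from h import *
d=viewer.get_image("wrist");f=d["frame"].astype(int)[150:205,265:310]
ys,xs=np.where(f[...,0]-f[...,2]>35);print(xs.min()+265,xs.max()+265,ys.min()+150,ys.max()+150)
p=(xs[ys>ys.max()-14].mean()+265,ys.max()+150-8);print(p,fray(d,p,213),fray(d,(285,163),122),fray(d,(286,148),4))
E
```

```text
277 295 167 201
(np.float64(286.11453744493394), np.int64(193)) [ 437.23454839 -349.93757364  213.        ] [ 442.84617264 -341.58242501  122.        ] [ 445.03781769 -341.20548144    4.        ]
```

```bash
python3 -m crank '0 0 0 .21 .01 .5 85;0 0 0 0 0 .8 85;0 0 0 0 0 .8 85;0 0 0 0 0 .8 85;0 0 0 0 0 .6 85;0 0 0 0 0 .32 85;0 0 0 0 0 0 12;0 0 0 0 0 0 12;0 0 0 0 0 0 12;0 0 0 0 0 0 12;0 0 0 0 0 0 12;0 0 0 0 0 0 12' 50
python3 go.py 436.5 -351 160
```

```text
time_s: 4.4
eef_pos: [442.3, -344.9, 160.2]
eef_rot: [0.903, 0.43, 0.001, 0.0]
wrist_force: [0.3, 1.5, 6.2]
width: 16.6
grasp_force: 48.6
t 4.4 p [ 442.3 -344.9  160.2] yaw_y -39.0 z [ 0.002 -0.    -1.   ] q7 0.12 F [0.3 1.5 6.2] T [0.19 0.24 0.02] w 16.6 48.6
units [-0.168 -0.014  0.005] rotvec to down [ 0.001 -0.001  0.   ]
```

```bash
python3 - <<'E'
from h import *
d=viewer.get_image("wrist");S=viewer.get_image("scene");D=viewer.get_image("side")
w=d["frame"][150:420,140:440];print(get_obs()["eef_pos"],proj(S,[442,-345,168]),proj(D,[442,-345,168]))
cv2.imwrite("pics/g1.png",np.hstack([w,cv2.resize(S["frame"][110:220,320:420],(245,270)),cv2.resize(D["frame"][220:350,170:270],(208,270))]))
E
```

```text
[ 442.33299178 -344.94947809  160.2251419 ] [364.99484226 149.56477178] [219.08955861 259.28029294]
```

View pics/g1.png

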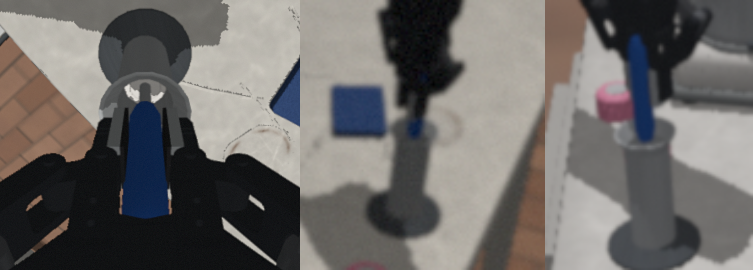

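The brush is between the pads, but it may be off-centre along tool x. I'll check that before lifting.

```bash
python3 - <<'E'
from h import *
d=viewer.get_image("wrist");S=viewer.get_image("scene");D=viewer.get_image("side")
print("wrist handle foot",fray(d,(286,251),116), "tcp expected px?")
f=D["frame"].astype(int);ys,xs=np.where((f[...,0]-f[...,2]>35)[230:292,200:232]);xs=xs+200;ys=ys+230
for y in range(ys.min(),ys.max(),8):
    print(y,xs[ys==y].min(),xs[ys==y].max(),end=" | ")
f=S["frame"].astype(int);ys,xs=np.where((f[...,0]-f[...,2]>35)[128:175,358:380]);print();print(sorted(set(zip(ys+128,xs+358)))[:60])
E
```

```text
wrist handle foot [ 440.73702868 -347.08695766  116.        ] tcp expected px?
237 212 215 | 245 210 218 | 253 211 219 | 261 212 218 | 269 213 219 | 277 213 221 | 285 215 221 | 
[(np.int64(159), np.int64(368)), (np.int64(160), np.int64(365)), (np.int64(160), np.int64(366)), (np.int64(160), np.int64(367)), (np.int64(160), np.int64(368)), (np.int64(160), np.int64(369)), (np.int64(161), np.int64(365)), (np.int64(161), np.int64(366)), (np.int64(161), np.int64(367)), (np.int64(161), np.int64(368)), (np.int64(162), np.int64(364)), (np.int64(162), np.int64(365)), (np.int64(162), np.int64(366)), (np.int64(162), np.int64(367)), (np.int64(162), np.int64(368)), (np.int64(163), np.int64(365)), (np.int64(163), np.int64(366)), (np.int64(163), np.int64(367)), (np.int64(163), np.int64(368)), (np.int64(164), np.int64(365)), (np.int64(164), np.int64(366)), (np.int64(164), np.int64(367)), (np.int64(165), np.int64(366)), (np.int64(165), np.int64(367))]
```

The side view puts the axis about 8–10 mm to the -x side of the pad centre. I'll open, recentre and grip again.

```bash
python3 -m crank '0 0 0 0 0 0 50;0 0 0 0 0 0 50;0 0 0 0 0 0 50;0 0 0 -.17 0 0 50;0 0 0 0 0 0 50;0 0 0 0 0 0 50' 
python3 go.py 436 -352 160
python3 -m crank '0 0 0 0 0 0 12;0 0 0 0 0 0 12;0 0 0 0 0 0 12;0 0 0 0 0 0 12;0 0 0 0 0 0 12;0 0 0 0 0 0 12' 60
python3 go.py 436 -352 160
```

```text
time_s: 5.3
eef_pos: [436.1, -351.7, 159.2]
eef_rot: [0.903, 0.43, -0.0, -0.0]
wrist_force: [0.0, 0.4, -0.4]
width: 50.1
grasp_force: 0.0
t 5.3 p [ 436.1 -351.7  159.2] yaw_y -39.1 z [-0.  0. -1.] q7 0.14 F [ 0.   0.4 -0.4] T [0.01 0.03 0.03] w 50.1 0.0
units [-0.007  0.003 -0.015] rotvec to down [-0. -0. -0.]
time_s: 5.9
eef_pos: [436.6, -351.3, 159.4]
eef_rot: [0.903, 0.43, 0.0, 0.0]
wrist_force: [0.4, -0.5, 1.5]
width: 16.5
grasp_force: 58.4
t 5.9 p [ 436.6 -351.3  159.4] yaw_y -39.0 z [ 0. -0. -1.] q7 0.14 F [ 0.4 -0.5  1.5] T [-0.14 -0.23 -0.03] w 16.5 58.4
units [-0.018 -0.001 -0.012] rotvec to down [ 0. -0.  0.]
```

```bash
python3 -m crank '0 0 0 0 0 -.4 12;0 0 0 0 0 -.6 12;0 0 0 0 0 -.7 12;0 0 0 0 0 -.7 12;0 0 0 0 0 -.7 12;0 0 0 0 0 -.7 12;0 0 0 0 0 -.6 12;0 0 0 0 0 -.2 12;0 0 0 0 0 0 12;0 0 0 0 0 0 12;0 0 0 0 0 0 12' 
python3 go.py 525 -81 385
python3 - <<'E'
from h import *
S=viewer.get_image("scene");D=viewer.get_image("side")
z=389.4
print([proj(S,[436,-351.5,z+d-155-8]).round() for d in (0,106)],[proj(D,[436,-351.5,z+d-155-8]).round() for d in (0,106)])
cv2.imwrite("pics/l1.png",np.hstack([cv2.resize(S["frame"][60:220,300:460],(400,400)),cv2.resize(D["frame"][110:350,130:310],(300,400))]))
E
```

```text
time_s: 7.0
eef_pos: [436.2, -350.9, 387.7]
eef_rot: [0.903, 0.43, -0.001, -0.001]
wrist_force: [-0.6, 1.2, -0.6]
width: 16.6
grasp_force: 58.6
t 7.0 p [ 436.2 -350.9  387.7] yaw_y -39.0 z [-0.002  0.001 -1.   ] q7 0.05 F [-0.6  1.2 -0.6] T [ 0.02 -0.05 -0.01] w 16.6 58.6
units [ 5.313 -2.018  0.057] rotvec to down [-0.002  0.     0.   ]
[array([371., 130.]), array([376.,  93.])] [array([213., 232.]), array([209., 174.])]
```

View pics/l1.png

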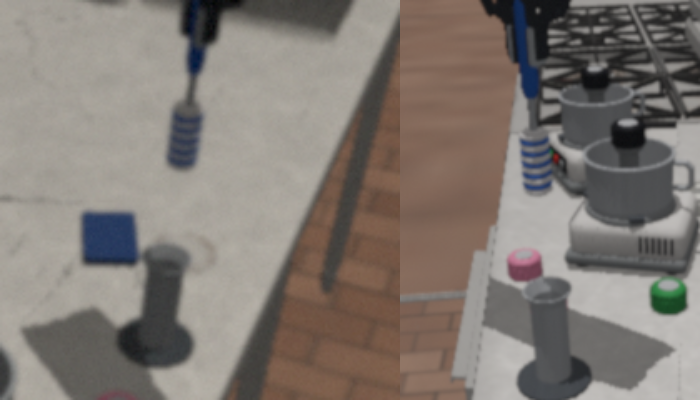

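The brush is held upright, with its tip at about TCP − 149 mm, which agrees with both views. Next I carry it over the ring.

```bash
python3 -m crank '0 0 0 .38 -.145 0 12;0 0 0 .76 -.29 0 12;0 0 0 .76 -.29 0 12;0 0 0 .76 -.29 0 12;0 0 0 .76 -.29 0 12;0 0 0 .76 -.29 0 12;0 0 0 .76 -.29 0 12;0 0 0 .38 -.145 0 12;0 0 0 0 0 0 12;0 0 0 0 0 0 12;0 0 0 0 0 0 12' 
python3 go.py 524.5 -80.5 315
python3 - <<'E'
from h import *
S=viewer.get_image("scene");D=viewer.get_image("side");W=viewer.get_image("wrist")
cv2.imwrite("pics/b1.png",np.hstack([cv2.resize(S["frame"][110:270,210:350],(350,400)),W["frame"][:400,100:460]]))
a=plane(S,(367.2,160),122);b=plane(D,(218.8,284),122);print(a,b)
E
```

```text
time_s: 8.2
eef_pos: [524.7, -82.2, 389.2]
eef_rot: [0.903, 0.429, -0.0, 0.0]
wrist_force: [0.2, 0.3, -1.2]
width: 16.5
grasp_force: 58.6
t 8.2 p [524.7 -82.2 389.2] yaw_y -39.1 z [-0. -0. -1.] q7 -0.56 F [ 0.2  0.3 -1.2] T [-0.06  0.    0.04] w 16.5 58.6
units [ 0.025 -0.024  1.484] rotvec to down [-0.  0.  0.]
[ 437.06713589 -364.75158332  122.        ] [ 438.28839495 -354.50891413  122.        ]
```

View pics/b1.png

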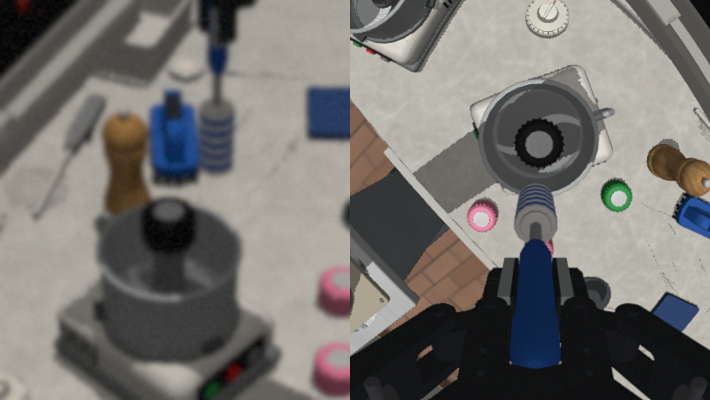

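The scene crop shows the brush hanging above and near the bowl. In the wrist view the cap disc is at full-frame (290,145), and the brush tip, at about (285,190), is just in front of the bowl rim. I'll check the relative offset with rays.

```bash
python3 - <<'E'
from h import *
W=viewer.get_image("wrist")
print("cap",fray(W,(289.5,145.5),205),"tip",fray(W,(284.5,193),240), "rim c",fray(W,(290,137),160))
S=viewer.get_image("scene");D=viewer.get_image("side")
for n,d,c in(("s",S,[555,-50.5,205]),("d",D,[555,-50.5,205])):
    print(proj(d,c),proj(d,[524.7,-82,240]),proj(d,[524.7,-82,280]))
f=D["frame"].astype(int);print(f[150:185:4,230:275:3].max(2))
E
```

```text
cap [554.74912052 -50.91803837 205.        ] tip [526.72909632 -77.73628585 240.        ] rim c [558.18502306 -48.46473296 160.        ]
[276.83926611 193.88627775] [295.11167193 177.34789303] [295.36121292 162.98044735]
[266.02754738 183.54305554] [253.52424646 174.26638167] [252.79189113 157.24292133]
[[ 65  53  43  43  83 136  88  88  89  91  47  43  91 111 130]
 [ 42  54  79  25  27  49  89  93  92  91  79 107  98  70  36]
 [ 50  47  37  24  15  28  94  99 100  96  58  40  47  54  44]
 [ 79  90  86  58  23  25  95  93  95  98  90 100 116  64  49]
 [ 75  79  80  81  65  54  91  88  89  92  90  84  86 134  98]
 [114  91  83  83  76  55  85  90  92  90  99 112  95  69 108]
 [ 72  74  82  87  85  88  83  95  98  91  78  75  75  68  47]
 [ 72  74  73  73  73  74  76  77  78  77  76  75  75  84  84]
 [ 75  78  74  73  74  76  76  78  77  73  52  86  92  89  46]]
```

Cap confirmed at (555,−51), so the brush sits about 42 mm off the axis. I'll lower it to near the rim, then into the bowl.

```bash
python3 -m crank '0 0 0 0.01 -.01 .4 12;0 0 0 0 0 .6 12;0 0 0 0 0 .5 12;0 0 0 0 0 .3 12;0 0 0 0 0 0 12;0 0 0 0 0 .3 12;0 0 0 0 0 .3 12;0 0 0 0 0 .2 12;0 0 0 0 0 .1 12;0 0 0 0 0 0 12' 
python3 go.py 524.5 -81 249
```

```text
time_s: 9.5
eef_pos: [525.0, -80.1, 254.3]
eef_rot: [0.903, 0.43, -0.0, -0.0]
wrist_force: [-0.1, 1.4, -1.0]
width: 16.5
grasp_force: 58.6
t 9.5 p [525.  -80.1 254.3] yaw_y -39.0 z [-0. -0. -1.] q7 -0.54 F [-0.1  1.4 -1. ] T [-0.04 -0.02 -0.03] w 16.5 58.6
units [-0.021  0.004  0.107] rotvec to down [-0.  0. -0.]
```

```bash
python3 -m crank '0 0 0 0 0 .11 12;0 0 0 0 0 0 12;0 0 0 0 0 0 12' ; python3 go.py
python3 -m crank '0 0 0 0 0 -.4 12;0 0 0 0 0 -.4 12;0 0 0 0 0 -.24 12;0 0 0 0 0 0 12;0 0 0 0 0 0 12;0 0 0 0 0 .4 12;0 0 0 0 0 .4 12;0 0 0 0 0 .24 12;0 0 0 0 0 0 12;0 0 0 0 0 0 12;0 0 0 0 0 0 12' ; python3 go.py
```

```text
time_s: 9.8
eef_pos: [525.1, -80.0, 249.0]
eef_rot: [0.903, 0.43, 0.0, 0.0]
wrist_force: [0.8, -0.0, -1.2]
width: 16.9
grasp_force: 58.6
t 9.8 p [525.1 -80.  249. ] yaw_y -39.0 z [ 0.  0. -1.] q7 -0.54 F [ 0.8 -0.  -1.2] T [ 0.   -0.01  0.03] w 16.9 58.6
time_s: 10.9
eef_pos: [525.4, -80.2, 249.6]
eef_rot: [0.903, 0.43, 0.001, 0.0]
wrist_force: [-0.4, 0.9, 0.1]
width: 16.1
grasp_force: 58.6
t 10.9 p [525.4 -80.2 249.6] yaw_y -39.0 z [ 0.001  0.    -1.   ] q7 -0.54 F [-0.4  0.9  0.1] T [-0.03 -0.01 -0.01] w 16.1 58.6
```

```bash
python3 -m crank '0 0 0 0 0 -.4 12;0 0 0 0 0 -.4 12;0 0 0 0 0 -.24 12;0 0 0 0 0 0 12;0 0 0 0 0 0 12' ; python3 -m crank '0 0 0 0 0 .4 12;0 0 0 0 0 .4 12;0 0 0 0 0 .25 12;0 0 0 0 0 0 12;0 0 0 0 0 0 12;0 0 0 0 0 0 12' ; python3 go.py
python3 -m crank '0 0 0 0 0 -.4 12;0 0 0 0 0 -.6 12;0 0 0 0 0 -.7 12;0 0 0 0 0 -.7 12;0 0 0 0 0 -.4 12;0 0 0 0 0 0 12;0 0 0 -.38 .145 0 12;0 0 0 -.76 .29 0 12;0 0 0 -.76 .29 0 12;0 0 0 -.76 .29 0 12;0 0 0 -.76 .29 0 12;0 0 0 -.76 .29 0 12;0 0 0 -.76 .29 0 12;0 0 0 -.38 .145 0 12;0 0 0 0 0 0 12;0 0 0 0 0 0 12;0 0 0 0 0 0 12' ; python3 go.py 436.3 -352 310
```

```text
time_s: 11.4
eef_pos: [525.0, -80.0, 300.5]
eef_rot: [0.903, 0.43, 0.0, -0.0]
wrist_force: [-0.1, -0.5, -1.5]
width: 16.4
grasp_force: 58.6
time_s: 12.0
eef_pos: [525.4, -80.1, 249.1]
eef_rot: [0.903, 0.43, 0.001, 0.0]
wrist_force: [0.3, 0.4, -0.6]
width: 16.3
grasp_force: 58.6
t 12.0 p [525.4 -80.1 249.1] yaw_y -39.0 z [ 0.001  0.    -1.   ] q7 -0.54 F [ 0.3  0.4 -0.6] T [-0.05  0.01 -0.02] w 16.3 58.6
time_s: 13.7
eef_pos: [437.2, -349.3, 388.0]
eef_rot: [0.902, 0.431, 0.0, -0.0]
wrist_force: [0.4, 0.5, -0.5]
width: 16.3
grasp_force: 58.7
t 13.7 p [ 437.2 -349.3  388. ] yaw_y -38.9 z [-0.     0.001 -1.   ] q7 0.05 F [ 0.4  0.5 -0.5] T [-0.05 -0.07  0.  ] w 16.3 58.7
units [-0.055  0.02   1.56 ] rotvec to down [-0.    -0.001 -0.   ]
```

```bash
python3 -m crank '0 0 0 -.05 .02 .4 12;0 0 0 0 0 .7 12;0 0 0 0 0 .7 12;0 0 0 0 0 .5 12;0 0 0 0 0 .2 12;0 0 0 0 0 .2 12;0 0 0 0 0 .1 12;0 0 0 0 0 0 12' ; python3 go.py 436.3 -352 161
```

```text
time_s: 14.5
eef_pos: [435.9, -353.1, 248.5]
eef_rot: [0.903, 0.431, 0.0, 0.0]
wrist_force: [-0.0, 0.9, -0.6]
width: 16.9
grasp_force: 58.7
t 14.5 p [ 435.9 -353.1  248.5] yaw_y -39.0 z [ 0. -0. -1.] q7 0.09 F [-0.   0.9 -0.6] T [-0.07 -0.05  0.01] w 16.9 58.7
units [ 0.021 -0.008  1.75 ] rotvec to down [ 0. -0. -0.]
```

```bash
python3 -m crank '0 0 0 .02 0 .3 12;0 0 0 0 0 .4 12;0 0 0 0 0 .4 12;0 0 0 0 0 .3 12;0 0 0 0 0 .15 12;0 0 0 0 0 0 12' ; python3 go.py 436.3 -352 161
```

```text
time_s: 15.1
eef_pos: [436.0, -352.2, 170.0]
eef_rot: [0.903, 0.43, -0.0, -0.0]
wrist_force: [0.7, -0.7, -0.3]
width: 16.5
grasp_force: 58.7
t 15.1 p [ 436.  -352.2  170. ] yaw_y -39.0 z [-0.001  0.    -1.   ] q7 0.14 F [ 0.7 -0.7 -0.3] T [-0.01  0.01  0.  ] w 16.5 58.7
units [0.007 0.003 0.179] rotvec to down [-0.001  0.    -0.   ]
```

```bash
python3 -m crank '0 0 0 0 0 .1 12;0 0 0 0 0 .09 12;0 0 0 0 0 0 12;0 0 0 0 0 0 12' ; python3 go.py 
python3 -m crank '0 0 0 0 0 0 40;0 0 0 0 0 0 70;0 0 0 0 0 0 70;0 0 0 0 0 0 70;0 0 0 0 0 -.4 80;0 0 0 0 0 -.7 80;0 0 0 0 0 -.7 80;0 0 0 0 0 -.7 80;0 0 0 0 0 -.7 80;0 0 0 0 0 -.3 80;0 0 0 0 0 0 80' ; python3 go.py 555 -50.7 330
python3 - <<'E'
from h import *
S=viewer.get_image("scene");D=viewer.get_image("side");E={}
for n,d,b in(("scene",S,(358,128,380,175)),("side",D,(205,225,235,292))):
    f=d["frame"].astype(int);x0,y0,x1,y1=b
    ys,xs=np.where((f[...,0]-f[...,2]>35)[y0:y1,x0:x1]);xs=xs+x0;ys=ys+y0
    vx,vy,cx,cy=cv2.fitLine(np.c_[xs,ys].astype(np.float32),cv2.DIST_L2,0,.01,.01).ravel()
    E[n]=[(cx+vx/vy*(y-cy),y) for y in(ys.min(),ys.max())]
for i in range(2): print(tri(S,E["scene"][i],D,E["side"][i]))
E
```

```text
time_s: 15.5
eef_pos: [436.3, -352.5, 161.5]
eef_rot: [0.903, 0.43, 0.0, 0.0]
wrist_force: [-0.5, -0.3, -0.8]
width: 16.6
grasp_force: 58.7
t 15.5 p [ 436.3 -352.5  161.5] yaw_y -39.0 z [ 0. -0. -1.] q7 0.15 F [-0.5 -0.3 -0.8] T [-0.03  0.06  0.07] w 16.6 58.7
time_s: 16.6
eef_pos: [436.8, -353.1, 338.5]
eef_rot: [0.903, 0.43, 0.001, 0.001]
wrist_force: [-0.5, -0.8, -0.7]
width: 79.9
grasp_force: 0.0
t 16.6 p [ 436.8 -353.1  338.5] yaw_y -39.0 z [ 0.003 -0.002 -1.   ] q7 0.06 F [-0.5 -0.8 -0.7] T [-0.04 -0.01 -0.03] w 79.9 0.0
units [ 6.188 -1.972  0.168] rotvec to down [ 0.004 -0.001  0.   ]
[ 435.31676868 -352.32191554  214.4793637 ]
[ 435.53856816 -354.14299675  113.2407238 ]
```

```bash
python3 -m crank '0 0 0 .4 -.13 0 85;0 0 0 .8 -.26 0 85;0 0 0 .8 -.26 0 85;0 0 0 .8 -.26 0 85;0 0 0 .8 -.26 0 85;0 0 0 .8 -.26 0 85;0 0 0 .8 -.26 0 85;0 0 0 .6 -.18 0 85;0 0 0 .39 -.1 0 85;0 0 -.15 0 0 0 85;0 0 -.15 0 0 0 85;0 0 -.15 0 0 0 85;0 0 -.15 0 0 0 85;0 0 0 0 0 0 85;0 0 0 0 0 0 85;0 0 0 0 0 0 85' ; python3 go.py 555 -50.7 260
python3 - <<'E'
from h import *
W=viewer.get_image("wrist");f=W["frame"];cv2.imwrite("pics/w2.png",f[:,80:480])
E
```

```text
time_s: 18.3
eef_pos: [554.4, -50.2, 336.0]
eef_rot: [0.737, 0.676, -0.0, -0.0]
wrist_force: [0.1, -0.8, 0.4]
width: 84.6
grasp_force: 0.0
t 18.3 p [554.4 -50.2 336. ] yaw_y -4.9 z [-0.001 -0.    -1.   ] q7 0.01 F [ 0.1 -0.8  0.4] T [-0.   -0.03 -0.02] w 84.6 0.0
units [-0.008  0.013  1.519] rotvec to down [-0.001  0.    -0.   ]
```

View pics/w2.png

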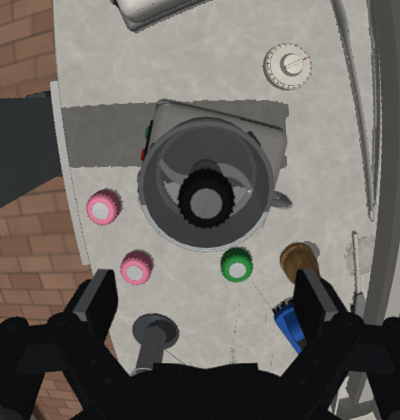

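The wrist view shows the cap disc at full-frame (287,203), centred between the fingers. The brush stands in its stand, and the bystanders look undisturbed. I'll check the cap position once more, then descend.

```bash
python3 - <<'E'
from h import *
W=viewer.get_image("wrist");print(fray(W,(287,203),205))
E
python3 -m crank '0 0 0 0 0 .4 85;0 0 0 0 0 .7 85;0 0 0 0 0 .7 85;0 0 0 0 0 .6 85;0 0 0 0 0 .4 85;0 0 0 0 0 .24 85;0 0 0 0 0 0 85;0 0 0 0 0 0 85' 40; python3 go.py 555 -50.7 184
```

```text
[556.13539958 -49.44918004 205.        ]
time_s: 19.2
eef_pos: [555.0, -50.0, 185.2]
eef_rot: [0.735, 0.678, 0.0, 0.0]
wrist_force: [1.1, -1.5, 0.5]
width: 84.9
grasp_force: 0.0
t 19.2 p [555.  -50.  185.2] yaw_y -4.7 z [ 0.001 -0.    -1.   ] q7 0.06 F [ 1.1 -1.5  0.5] T [-0.   -0.03 -0.  ] w 84.9 0.0
units [-0.014  0.     0.023] rotvec to down [ 0.001 -0.    -0.   ]
```

```bash
python3 -m crank '0 0 0 0 0 0 60;0 0 0 0 0 0 45;0 0 0 0 0 0 45;0 0 0 0 0 0 45;0 0 0 0 0 0 45;0 0 0 0 0 0 45' 40; python3 go.py
python3 -m crank '0 0 .06 0 0 0 45;0 0 .06 0 0 0 45;0 0 0 0 0 0 45;0 0 0 0 0 0 45'; python3 go.py
python3 -m crank '0 0 .06 0 0 0 45;0 0 .06 0 0 0 45;0 0 0 0 0 0 45;0 0 0 0 0 0 45'; python3 go.py
```

```text
time_s: 19.8
eef_pos: [555.0, -49.9, 185.4]
eef_rot: [0.735, 0.678, 0.001, 0.0]
wrist_force: [-1.6, 0.6, 5.7]
width: 47.3
grasp_force: 40.4
t 19.8 p [555.  -49.9 185.4] yaw_y -4.6 z [ 0.001  0.001 -1.   ] q7 0.06 F [-1.6  0.6  5.7] T [0.01 0.38 0.  ] w 47.3 40.4
time_s: 20.2
eef_pos: [555.3, -49.9, 185.4]
eef_rot: [0.774, 0.633, 0.001, 0.001]
wrist_force: [-0.9, 0.5, 5.2]
width: 47.2
grasp_force: 40.4
t 20.2 p [555.3 -49.9 185.4] yaw_y -11.5 z [ 0.002  0.    -1.   ] q7 -0.06 F [-0.9  0.5  5.2] T [ 0.06  0.04 -0.06] w 47.2 40.4
time_s: 20.6
eef_pos: [555.4, -49.9, 185.4]
eef_rot: [0.811, 0.585, 0.001, 0.001]
wrist_force: [0.4, -0.9, 5.7]
width: 47.1
grasp_force: 40.4
t 20.6 p [555.4 -49.9 185.4] yaw_y -18.4 z [ 0.002  0.    -1.   ] q7 -0.17 F [ 0.4 -0.9  5.7] T [-0.06  0.02 -0.09] w 47.1 40.4
```

```bash
python3 -m crank '0 0 .06 0 0 0 45;0 0 .06 0 0 0 45;0 0 .06 0 0 0 45;0 0 0 0 0 0 45;0 0 0 0 0 0 45'; python3 go.py
python3 - <<'E'
from h import *
W=viewer.get_image("wrist");cv2.imwrite("pics/w3.png",cv2.resize(W["frame"][180:400,160:410],(500,440)))
E
```

```text
time_s: 21.1
eef_pos: [555.4, -50.0, 185.4]
eef_rot: [0.86, 0.51, 0.001, 0.0]
wrist_force: [-0.5, 0.8, 5.6]
width: 47.3
grasp_force: 40.4
t 21.1 p [555.4 -50.  185.4] yaw_y -28.7 z [ 0.002  0.    -1.   ] q7 -0.35 F [-0.5  0.8  5.6] T [-0.06  0.01 -0.11] w 47.3 40.4
```

View pics/w3.png

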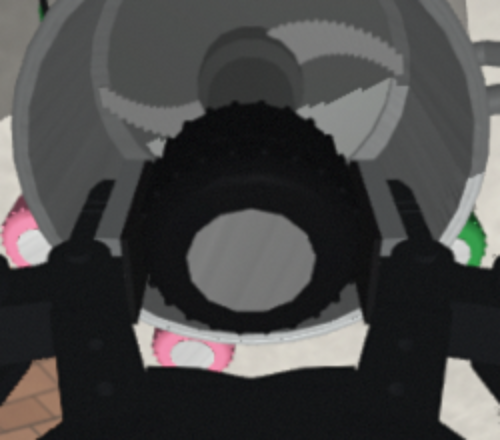

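The cap fills the grip, with its disc at crop (252,262). It has turned 24° clockwise at only 0.1 N m, well past the 10° tightening stop, so clockwise loosens it (left-hand thread). I'll carry on to about 95°.

```bash
python3 -m crank '0 0 .1 0 0 0 45;0 0 .1 0 0 0 45;0 0 .1 0 0 0 45;0 0 .1 0 0 0 45;0 0 .1 0 0 0 45;0 0 .1 0 0 0 45;0 0 0 0 0 0 45'; python3 go.py
python3 -m crank '0 0 .1 0 0 0 45;0 0 .1 0 0 0 45;0 0 .1 0 0 0 45;0 0 .1 0 0 0 45;0 0 .1 0 0 0 45;0 0 .1 0 0 0 45;0 0 .04 0 0 0 45;0 0 0 0 0 0 45;0 0 0 0 0 0 45'; python3 go.py
```

```text
time_s: 21.85
eef_pos: [555.5, -49.9, 185.4]
eef_rot: [0.973, 0.231, 0.001, 0.0]
wrist_force: [-0.9, 1.4, 6.1]
width: 47.4
grasp_force: 40.4
t 21.9 p [555.5 -49.9 185.4] yaw_y -63.2 z [ 0.002  0.    -1.   ] q7 -0.92 F [-0.9  1.4  6.1] T [-0.01 -0.01 -0.1 ] w 47.4 40.4
time_s: 22.75
eef_pos: [555.5, -50.0, 185.4]
eef_rot: [0.996, -0.085, 0.001, -0.0]
wrist_force: [0.5, 0.4, 5.2]
width: 47.1
grasp_force: 40.4
t 22.8 p [555.5 -50.  185.4] yaw_y -99.7 z [ 0.002  0.    -1.   ] q7 -1.52 F [0.5 0.4 5.2] T [-0.16 -0.15 -0.01] w 47.1 40.4
```

```bash
python3 -m crank '0 0 0 0 0 -.05 45;0 0 0 0 0 -.05 45;0 0 0 0 0 0 45' 50; python3 go.py
python3 -m crank '0 0 0 0 0 -.05 45;0 0 0 0 0 -.05 45;0 0 0 0 0 0 45'; python3 go.py
```

```text
time_s: 23.05
eef_pos: [554.6, -50.0, 189.6]
eef_rot: [0.996, -0.085, 0.0, -0.0]
wrist_force: [0.0, 0.3, 0.3]
width: 46.4
grasp_force: 51.5
t 23.1 p [554.6 -50.  189.6] yaw_y -99.7 z [ 0.  0. -1.] q7 -1.53 F [0.  0.3 0.3] T [-0.13 -0.13  0.03] w 46.4 51.5
time_s: 23.35
eef_pos: [554.6, -49.9, 194.6]
eef_rot: [0.996, -0.085, 0.0, -0.0]
wrist_force: [-0.0, -2.1, 0.1]
width: 46.8
grasp_force: 51.8
t 23.4 p [554.6 -49.9 194.6] yaw_y -99.8 z [ 0.  0. -1.] q7 -1.53 F [-0.  -2.1  0.1] T [-0.17 -0.14 -0.01] w 46.8 51.8
```

The cap lifts freely with no resistance. I'll raise it to about 10 cm.

```bash
python3 -m crank '0 0 0 0 0 -.2 45;0 0 0 0 0 -.4 45;0 0 0 0 0 -.5 45;0 0 0 0 0 -.5 45;0 0 0 0 0 -.3 45;0 0 0 0 0 -.1 45;0 0 0 0 0 0 45;0 0 0 0 0 0 45;0 0 0 0 0 0 45;0 0 0 0 0 0 45'; python3 go.py
python3 - <<'E'
from h import *
S=viewer.get_image("scene");D=viewer.get_image("side")
cv2.imwrite("pics/end.png",np.hstack([cv2.resize(S["frame"][90:290,210:410],(400,400)),D["frame"][10:410,150:420]]))
E
```

```text
time_s: 24.35
eef_pos: [554.3, -49.8, 293.6]
eef_rot: [0.996, -0.085, -0.001, 0.0]
wrist_force: [0.6, -0.0, -0.7]
width: 46.5
grasp_force: 53.0
t 24.4 p [554.3 -49.8 293.6] yaw_y -99.8 z [-0.001 -0.    -1.   ] q7 -1.59 F [ 0.6 -0.  -0.7] T [-0.04 -0.    0.1 ] w 46.5 53.0
```

View pics/end.png

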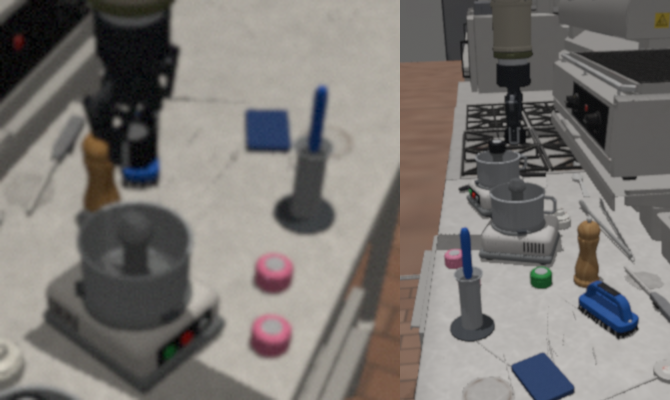

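The cap is off: the hub at crop (133,225) is bare and the cap is in the gripper. The brush is back in its stand and the bystanders are where they were.

```bash
python3 -c "
from bench import order
print(order.sign_off())"
```

```text
the job is handed in; nothing more can be done
None
```

I brushed out the right-hand cutter's bowl with three strokes, stood the brush back in its stand, then undid the cap clockwise (left-hand thread) and handed in after 24 s still holding it about 10 cm above its seat; no verdict was returned.

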